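# Turn the desk carousel until the otoscope is at the front

### The job

The round desk organiser has a turntable on a stand, and the stand's pen tray marks its front. Push the turntable's notched rim gently round with a fingertip until the otoscope stands at the front, in line with the middle of the pen tray, and leave it at rest there. Do not touch, lift or tip any of the things standing on the turntable, and leave the pen and the other things on the desk where they are.

Things in the scene. Friction and masses are not known exactly. Their poses are not given: they have to be found in the camera images.
- stand: Low grey stand of the organiser, fixed to the desk; round foot 260 mm across, 14 mm high, under the turntable. Origin: on the turntable's axis, at desk height. Its -x axis points to its front, where a pen tray (50 mm deep, 180 mm wide along the stand's y, walls 20 mm high) stands with its middle 198 mm from the axis. The stand's yaw varies by up to 0.35 rad from facing straight along the world's -x.
- tray_mid (a point): Middle of the pen tray, at its rim height (20 mm). The front is the direction from the turntable's axis to this point.
- turntable: Light grey round plate, 310 mm across, 22 mm thick, top 46 mm above the desk, free air under its rim. Origin: on its vertical axis, at the underside. Turns endlessly either way, no detents; 1 to 1.5 N at the rim turns it, and it stops at once when let go. Four pockets (rings 55 mm across, 18 mm high) on top are centred 76 mm from the axis on its +x, +y, -x, -y axes. Its start angle varies.
- notch0 (a point): Finger notch in the rim at 45 degrees of the turntable, midway between two pockets: cut right through from top to underside, open outward; its floor is 115 mm from the axis; 47 mm wide at 120 mm, 57 mm at 142 mm, 62 mm at 152 mm from the axis. This point: on its centre line, 142 mm from the axis, at the plate's top (46 mm above the desk; the stand below is 14 mm high).
- notch1 (a point): Same notch at 135 degrees of the turntable; same point in it.
- notch2 (a point): Same notch at 225 degrees of the turntable; same point in it.
- notch3 (a point): Same notch at 315 degrees of the turntable; same point in it.
- otoscope: Black otoscope (ear-examining torch) standing upright in its charging cup: foot 44 mm across and 36 mm high, then a slim handle 27 mm across, with a steel neck and a small round head whose cone points sideways (reaches 31 mm from the axis); 149 mm tall, the tallest thing on the turntable. Loose; its round foot, 44 mm across, stands in one of the turntable's pockets. Origin: centre of its underside, on the plate's top (46 mm above the desk).
- spray_bottle: White pump bottle, 110 mm tall, body 44 mm across up to its shoulder at 66 mm. Loose; its round foot, 44 mm across, stands in one of the turntable's pockets. Origin: centre of its underside, on the plate's top (46 mm above the desk).
- battery_tin: Plain metal tin with a lid, 45 mm across, 40 mm tall. Loose; its round foot, 44 mm across, stands in one of the turntable's pockets. Origin: centre of its underside, on the plate's top (46 mm above the desk).
- specula_jar: Clear jar with a white lid and small black cones inside, 60 mm tall. Loose; its round foot, 44 mm across, stands in one of the turntable's pockets. Origin: centre of its underside, on the plate's top (46 mm above the desk).
- pen: Loose black pen, 132 mm long, 10 mm thick, lying in the pen tray; leave alone. Origin: underside, mid-length.
- programmer: Black interface box, 130 x 140 x 38 mm, on the desk to the robot's right of the organiser; leave alone. Origin: centre of its underside.
- aid_case: Small white and grey hearing-aid case, 60 x 85 x 36 mm, on the desk to the left; leave alone. Origin: centre of its underside.
- streamer: Small upright black device, 34 x 48 x 70 mm, on the desk to the left, farther off; leave alone. Origin: centre of its underside.
There are look-alikes about, which are no part of the job. Leave any pink look-alike of the otoscope alone.

How it is judged:
By the outcome, as a careful person would: the job done as asked, in the order asked, and still so for the second after the job is handed in, with the robot touching nothing.
It also fails if it takes over 67 s, if anything falls off the work surface, if the arm or the gripper's body presses on something with over 40 N, if the wrist force passes 120 N, or if a joint passes its speed limit or range.

### The arm

A 7-joint arm with a two-finger parallel gripper is mounted at the origin on the work surface. World frame = base frame: x ahead of the robot, y to its left, z up, the work surface at z = 0. Lengths are in m, angles in degrees, forces in N, time in s.
With the tool pointing down it reaches from about 0.425 to 0.875 m from the base axis. Payload 4.7 kg.
Tool frame: the origin (TCP) lies at the very end of the fingers, on their centre line; the grasp point (between the pads) lies 19 mm behind it; z points along the fingers, y is the line along which they close (so a half turn about z gives the same grasp; the last joint's range is limited). The gripper opens to 87 mm and grips with 3 to 60 N. Pads are 19 mm wide; open, the fingers measure 117 mm over their backs; the gripper's body (75 mm by 190 mm) begins 51 mm behind the grasp point.
Start: joints at [-68.864, 18.392, -4.016, 83.108, 1.295, 78.541, -3.26], TCP at [0.226, 0.61, 0.189] pointing down, gripper open.
Joint ranges: [-163.93, 163.93], [-17.29, 119.83], [-79.2, 71.16], [3.27, 140.29], [-89.18, 269.18], [5.43, 117.66], [-154.24, 154.24]. Speed limits (degrees/s): [147.25, 147.25, 180, 180, 180, 180, 180].

### API

Orientations are given as [roll, pitch, yaw] about the fixed x, y, z axes, in that order (R = Rz(yaw) Ry(pitch) Rx(roll)).
In Python, from cell import get_obs, read_camera, sign_off, silhouettes gives the robot as it stands.
- The arm moves only by the tool play_rows, never from a script. Its argument "steps" is a list that holds one entry, the list of rows, each a list of 7 numbers: the shift along the tool's x, y, z in m, then the turn, a rotation vector about the tool's x, y, z in rad, then the finger opening in m, from 0 to 0.087. A call has 1 to 12 rows; each row shifts and turns the commanded pose from where the row before left it, along the tool's axes as they then stand; what a row does not reach is not made up. A row lasts 1/10 s, in which the tool goes at most 50 mm and 8.59 degrees, less where a joint would pass 70% of its speed; a pose out of reach is approached as far as the arm can. A call is refused whole if a number of a shift passes 0.05 or a number of a turn 0.15, either way. A call with a gripper value outside its range is refused whole. The fingers move at their own pace and stop on an object; "force" is the grip in N (left out, the last holds). Time passes only in rows, so rows that do not move let the fingers close. It gives the time, the measured TCP pose, the force, the opening and the grip force at its end, in the units of the state.
- get_obs(): the state, without advancing time (a new reading comes with each control period).
- read_camera(name): name is "scene" or "top"; returns a dict with "frame" (480x640x3 uint8, red, green, blue), "intrinsics" (3x3 intrinsics, pixels), "view" (4x4, takes a point from world to camera coordinates). Camera axes: x right, y up, looking along -z (the intrinsics and any distortion apply to the point x, -y, -z); pixel columns grow to the right and rows downward; lengths in m; the calibration is good to about 2 mm. A picture is of the moment at which its call begins. There is no depth.
- sign_off(): hands the job in; it is judged then, once.
Trained networks look in the newest picture that a camera, given by its name, has taken for a name from the list of things; names that differ only in an ending like _2 or _b are one class to them, and where a whole thing is asked for, a point or a joint stands for the part that bears it (a point fixed in the world has none). Each returns a list of dicts, best first, with "p" (0 to 1); they miss things now and then, are a little off and sometimes report something else, mostly with a low value. They report only what shows in the picture. A call takes as long as a camera call. They do not tell look-alikes from the thing itself.
- silhouettes(camera, name): "pixels" (480x640 bool, what is visible of it) and "extent" ([left, top, right, bottom] in pixels, round what is visible of it).
The state is a dict: "time_s": time; "qpos": joint angles; "joint_velocities": joint speeds; "effort": joint torques, N m; "tool_pos": TCP position; "tool_rot": TCP orientation; "force": force on the tool from outside, world axes, zero at the start; "wrist_torque": the same for the moment, N m; "grip_width": finger opening in m; "grasp_force": force on a finger pad.
Only numpy, scipy, OpenCV 4.12 (cv2) and the standard library are available. Lean on these libraries where they do the work, as an engineer would, in place of code of your own. Each camera call takes 0.05 s, during which the arm holds its last target. There are 200 camera calls.

## Working session

There is one attempt and no reset: what is moved stays moved. The work goes in short steps, Python scripts to look and compute and a tool call to move; the robot and the scene stay as the last step left them, time stands still between calls to the robot, and variables do not carry over. Pictures are saved under pics/ and viewed, at most 10 in all, crops included, and the job is handed in when it is done.

Besides the shell and the picture viewer there is one more tool, called after "Request:" in YAML: its name, and indented under it one key for each argument. play_rows: Moves the arm, as the interface text tells. Its arguments: {"type":"object","properties":{"steps":{"type":"array","items":{"type":"array","items":{"type":"array","items":{"type":"number"}}}},"force":{"type":"number"}},"required":["steps"]}

```bash
mkdir -p pics; cat > h.py <<'E'
import numpy as np, cv2
from cell import get_obs, read_camera, sign_off, silhouettes
def ray(c,u,v):
    K=np.array(c["intrinsics"]);V=np.array(c["view"]);R=V[:3,:3];o=-R.T@V[:3,3]
    p=np.linalg.solve(K,[u,v,1]);return o,R.T@np.array([p[0],-p[1],-p[2]])
def atz(c,u,v,z):
    o,d=ray(c,u,v);return o+d*(z-o[2])/d[2]
def proj(c,P):
    K=np.array(c["intrinsics"]);V=np.array(c["view"]);q=V[:3,:3]@np.array(P)+V[:3,3];q=K@[q[0],-q[1],-q[2]];return q[:2]/q[2]
E
python3 - <<'E'
from h import *
o=get_obs();print(o["time_s"],o["tool_pos"],o["tool_rot"])
for n in ("scene","top"):
    c=read_camera(n);cv2.imwrite(f"pics/{n}0.png",c["frame"][:,:,::-1])
    print(n,"cam at",ray(c,320,240)[0].round(3), c.keys())
    for t in ["turntable","stand","otoscope","pen","notch0","spray_bottle","battery_tin","specula_jar","programmer","aid_case","streamer"]:
        for s in silhouettes(n,t)[:4]:
            v,u=np.nonzero(s["pixels"]);
            if len(u)==0: continue
            print(t,round(s["p"],2),s["extent"],len(u),(u.mean().round(1),v.mean().round(1)),atz(c,u.mean(),v.mean(),.046).round(3))
E
```

```text
0.0 [0.22561446 0.60892891 0.18796796] [-1.79891305e+02  4.57176982e-03  1.59676713e+02]
scene cam at [ 1.274 -0.548  0.98 ] dict_keys(['frame', 'intrinsics', 'view'])
turntable 0.7 [242.8, 207.3, 375.8, 308.3] 7758 (np.float64(308.3), np.float64(260.1)) [ 0.636 -0.053  0.046]
stand 0.62 [246.2, 195.4, 355.6, 294.6] 1005 (np.float64(281.5), np.float64(228.6)) [ 0.513 -0.038  0.046]
stand 0.34 [373.5, 142.1, 402.8, 164.8] 628 (np.float64(390.0), np.float64(153.0)) [0.481 0.378 0.046]
otoscope 0.94 [331.4, 198.4, 349.5, 246.7] 708 (np.float64(341.0), np.float64(226.4)) [0.605 0.078 0.046]
otoscope 0.83 [395.0, 186.6, 421.5, 240.3] 683 (np.float64(406.9), np.float64(215.2)) [0.685 0.228 0.046]
otoscope 0.69 [357.5, 152.4, 374.3, 205.7] 617 (np.float64(366.6), np.float64(181.7)) [0.526 0.242 0.046]
otoscope 0.54 [242.7, 205.7, 375.5, 309.5] 7834 (np.float64(308.6), np.float64(259.8)) [ 0.636 -0.052  0.046]
pen 0.75 [257.2, 202.2, 306.1, 215.6] 138 (np.float64(278.7), np.float64(208.1)) [0.45  0.002 0.046]
pen 0.43 [299.0, 203.6, 317.0, 225.5] 417 (np.float64(308.7), np.float64(216.0)) [0
[... 2329 characters left out ...]
7.0), np.float64(288.2)) [0.451 0.01  0.046]
programmer 0.8 [472.9, 232.6, 554.9, 312.3] 4279 (np.float64(513.9), np.float64(273.4)) [ 0.482 -0.428  0.046]
programmer 0.32 [255.1, 146.5, 396.6, 286.6] 12862 (np.float64(325.7), np.float64(215.7)) [ 0.605 -0.03   0.046]
programmer 0.26 [292.9, 228.6, 312.7, 249.2] 341 (np.float64(301.8), np.float64(239.7)) [0.554 0.021 0.046]
aid_case 0.81 [100.4, 262.5, 150.8, 306.1] 1250 (np.float64(123.3), np.float64(285.1)) [0.458 0.398 0.046]
aid_case 0.31 [258.7, 145.0, 397.8, 286.0] 12464 (np.float64(325.7), np.float64(216.1)) [ 0.604 -0.03   0.046]
streamer 0.77 [125.7, 177.0, 159.8, 200.3] 452 (np.float64(145.3), np.float64(187.2)) [0.667 0.357 0.046]
```

View pics/top0.png

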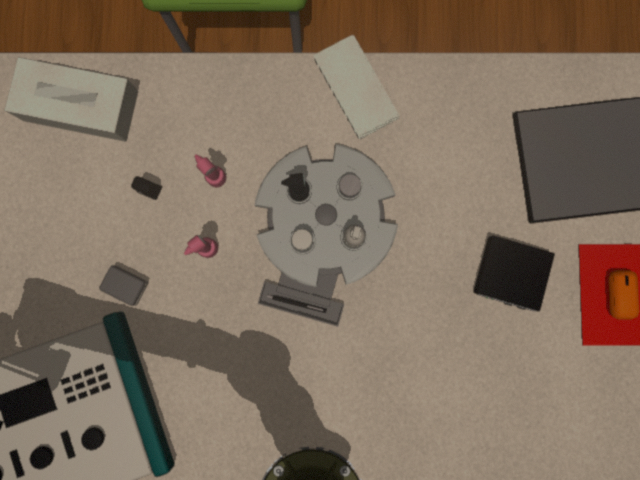

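View pics/scene0.png

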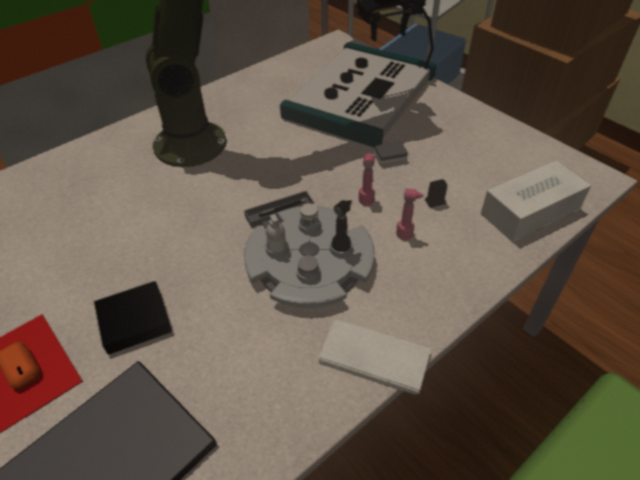

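The top view shows the turntable near (326,215), with the otoscope at upper left (298,187). The tray's middle is near (300,303). Notches show at the top (320,152), left (262,213) and right (388,214), with the fourth at the bottom (~330,278). The two pink otoscope look-alikes are off to the left. Next I'll measure the angles precisely.

```bash
cat >> h.py <<'E'
from scipy.optimize import least_squares
def measure(c, tag=None):
    m=silhouettes("top","turntable")[0]["pixels"].astype(np.uint8)
    cn=max(cv2.findContours(m,cv2.RETR_EXTERNAL,cv2.CHAIN_APPROX_NONE)[0],key=len)[:,0]
    P=np.array([atz(c,u+.0,v+.0,.046)[:2] for u,v in cn])
    f=lambda a:np.hypot(*(P-a).T)-.155
    a=least_squares(f,P.mean(0),loss="cauchy",f_scale=.002).x
    best=[]
    ang=np.radians(np.arange(0,360,.5))
    prof=np.zeros(720)
    for r in (.128,.135,.142):
        for i,t in enumerate(ang):
            u,v=proj(c,[a[0]+r*np.cos(t),a[1]+r*np.sin(t),.046]).round().astype(int); prof[i]+=1-m[v,u]
    out=prof>=2
    from itertools import groupby
    i=0;runs=[]
    for k,g in groupby(out):
        n=len(list(g)); 
        if k: runs.append((i/2,(i+n)/2))
        i+=n
    return a,runs,prof,ang
def tray(c,a):
    m=silhouettes("top","stand")[0]["pixels"]
    v,u=np.nonzero(m);Q=np.array([atz(c,x,y,.02)[:2] for x,y in zip(u,v)])
    k=np.hypot(*(Q-a).T)>.165
    r=cv2.minAreaRect((Q[k]*1000).astype(np.float32));p=np.array(r[0])/1000
    return p,r
E
python3 - <<'E'
from h import *
c=read_camera("top");a,runs,prof,ang=measure(c);p,r=tray(c,a)
print("axis",a,"runs",runs);print("tray",p,r,np.hypot(*(p-a)),"front",np.degrees(np.arctan2(*(p-a)[::-1])))
for n,z in (("battery_tin",.086),("specula_jar",.106)):
    s=silhouettes("top",n)[0];v,u=np.nonzero(s["pixels"]);q=atz(c,u.mean(),v.mean(),z-.01)[:2]-a;print(n,np.hypot(*q),np.degrees(np.arctan2(q[1],q[0])))
# 4-fold fit of notches
F=c["frame"].copy();
ph=np.angle(np.sum(prof*np.exp(4j*ang)))/4;phd=np.degrees(ph);print("notch phase",phd)
F=cv2.resize(F[130:340,230:430],None,fx=3.8/1.33,fy=3.8/1.33,interpolation=cv2.INTER_CUBIC);S=3.8/1.33
def dot(P,col):
    q=(proj(c,P)-[230,130]+.5)*S;cv2.circle(F,tuple(int(x) for x in q),3,col,-1)
dot([*a,.046],(255,0,0));dot([*p,.02],(0,255,0))
for k in range(4):
    t=ph+k*np.pi/2
    for r in(.115,.142): dot([a[0]+r*np.cos(t),a[1]+r*np.sin(t),.046],(255,0,255))
    t+=np.pi/4;dot([a[0]+.076*np.cos(t),a[1]+.076*np.sin(t),.046],(255,255,0))
for t in np.radians(range(0,360,10)): dot([a[0]+.155*np.cos(t),a[1]+.155*np.sin(t),.046],(0,0,255))
cv2.imwrite("pics/top1.png",F[:,:,::-1])
E
```

```text
axis [ 0.60806889 -0.0298029 ] runs [(0.0, 16.0), (84.0, 105.0), (173.5, 195.5), (263.0, 285.5), (353.0, 360.0)]
tray [0. 0.] ((0.0, 0.0), (0.0, 0.0), 0.0) 0.6087988121313768 front 177.19404343296162
battery_tin 0.0745126614870791 -40.80491027297135
specula_jar 0.07681259629349353 140.0075179530742
notch phase 4.144430189154377
```

View pics/top1.png

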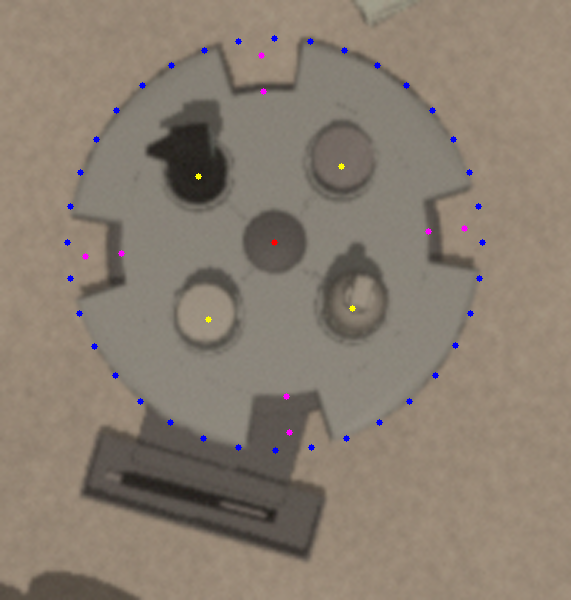

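The overlay fits: the rim, notches and pockets all land where they should. From the tray's corners in the crop, (103,428), (325,490), (308,558) and (82,494), the front is at about 164.4°. The otoscope's pocket is at about 49.2°, so the turntable must turn about +115°. I'll enter the near notch (184°) and push round to the right.

```bash
cat > plan.py <<'E'
import sys
from h import *
from scipy.spatial.transform import Rotation as R
def rows(wps,grip=0):  # wps: world x,y,z,yaw(deg) per row, from the current pose
    o=get_obs();x=np.array(o["tool_pos"]);y=np.array(o["tool_rot"])[2];out=[]
    for w in wps:
        T=R.from_euler("xyz",[180,0,y],degrees=True)
        d=T.inv().apply(np.array(w[:3])-x).round(4);t=round(-np.radians((w[3]-y+180)%360-180),4)
        out.append([*d.tolist(),0,0,t,grip]);x=x+T.apply(d);y-=np.degrees(t)
    print(len(out),str(out).replace(" ",""));print("end",x.round(4),y)
def lin(a,b,n): return [np.array(a)+(np.array(b)-a)*k/n for k in range(1,n+1)]
def cur(): 
    o=get_obs();return [*o["tool_pos"],o["tool_rot"][2]]
E
python3 - <<'E'
from plan import *
s=cur();m=[.40,.33,.26,82];e=[.4664,-.0404,.26,4.2]
w=lin(s,m,12)
rows(w+lin(m,e,12))
E
```

```text
24 [[-0.0217,-0.0168,-0.0059,0,0,np.float64(0.113),0],[-0.0235,-0.0142,-0.0059,0,0,np.float64(0.1129),0],[-0.0249,-0.0116,-0.0059,0,0,np.float64(0.113),0],[-0.026,-0.0086,-0.0059,0,0,np.float64(0.113),0],[-0.0269,-0.0056,-0.0059,0,0,np.float64(0.1129),0],[-0.0273,-0.0026,-0.006,0,0,np.float64(0.113),0],[-0.0275,0.0005,-0.0059,0,0,np.float64(0.113),0],[-0.0272,0.0036,-0.0059,0,0,np.float64(0.113),0],[-0.0266,0.0067,-0.0059,0,0,np.float64(0.1129),0],[-0.0257,0.0096,-0.0059,0,0,np.float64(0.113),0],[-0.0244,0.0124,-0.0059,0,0,np.float64(0.113),0],[-0.0229,0.0152,-0.0059,0,0,np.float64(0.1129),0],[-0.0298,0.0098,-0.0,0,0,np.float64(0.1132),0],[-0.0285,0.013,-0.0,0,0,np.float64(0.1131),0],[-0.0269,0.0163,-0.0,0,0,np.float64(0.1132),0],[-0.0248,0.0191,-0.0,0,0,np.float64(0.1132),0],[-0.0226,0.0218,-0.0,0,0,np.float64(0.1131),0],[-0.0199,0.0242,-0.0,0,0,np.float64(0.1132),0],[-0.017,0.0264,-0.0,0,0,np.float64(0.1131),0],[-0.014,0.028,-0.0,0,0,np.float64(0.1132),0],[-0.0107,0.0295,-0.0,0,0,np.float64(0.1131),0],[-0.0073,0.0305,-0.0,0,0,np.float64(0.1132),0],[-0.0038,0.0311,-0.0,0,0,np.float64(0.1131),0],[-0.0003,0.0314,-0.0,0,0,np.float64(0.1132),0]]
end [ 0.4664 -0.0404  0.26  ] 4.200235254791792
```

Request:
play_rows:
  steps:
    - [[-0.022,-0.017,-0.006,0,0,0.113,0],[-0.0235,-0.014,-0.006,0,0,0.113,0],[-0.025,-0.0115,-0.006,0,0,0.113,0],[-0.026,-0.0085,-0.006,0,0,0.113,0],[-0.027,-0.0055,-0.006,0,0,0.113,0],[-0.027,-0.0025,-0.006,0,0,0.113,0],[-0.0275,0.0005,-0.006,0,0,0.113,0],[-0.027,0.0035,-0.006,0,0,0.113,0],[-0.0265,0.0065,-0.006,0,0,0.113,0],[-0.0255,0.0095,-0.006,0,0,0.113,0],[-0.0245,0.0125,-0.006,0,0,0.113,0],[-0.023,0.015,-0.006,0,0,0.113,0]]

```text
time_s: 2.65
tool_pos: [0.4004, 0.3295, 0.2615]
tool_rot: [180.0, -0.0, 81.7]
force: [0.1, -0.2, 1.1]
grip_width: 0.0029
grasp_force: 0.0
```

Request:
play_rows:
  steps:
    - [[-0.03,0.01,0,0,0,0.113,0],[-0.0285,0.013,0,0,0,0.113,0],[-0.027,0.016,0,0,0,0.113,0],[-0.025,0.019,0,0,0,0.113,0],[-0.0225,0.022,0,0,0,0.113,0],[-0.02,0.024,0,0,0,0.113,0],[-0.017,0.0265,0,0,0,0.113,0],[-0.014,0.028,0,0,0,0.113,0],[-0.0105,0.0295,0,0,0,0.113,0],[-0.0075,0.0305,0,0,0,0.113,0],[-0.004,0.031,0,0,0,0.113,0],[0,0,0,0,0,0,0]]

```text
time_s: 3.85
tool_pos: [0.4609, -0.0146, 0.2616]
tool_rot: [179.9, -0.1, 10.2]
force: [0.1, -0.4, 0.8]
grip_width: 0.0004
grasp_force: 0.0
```

Request:
play_rows:
  steps:
    - [[0.0005,0.0132,0,0,0,0.052,0],[0.0008,0.0132,0,0,0,0.053,0],[0,0,0.04,0,0,0,0],[0,0,0.04,0,0,0,0],[0,0,0.04,0,0,0,0],[0,0,0.03,0,0,0,0],[0,0,0,0,0,0,0],[0,0,0,0,0,0,0]]

```text
time_s: 4.65
tool_pos: [0.4663, -0.0354, 0.1116]
tool_rot: [180.0, 0.0, 4.7]
force: [0.8, 1.4, 0.8]
grip_width: 0.0008
grasp_force: 0.0
```

```bash
python3 - <<'E'
from h import *
print(cur() if 0 else get_obs()["tool_pos"],get_obs()["tool_rot"])
c=read_camera("scene");F=cv2.resize(c["frame"][140:320,200:440],None,fx=3.3,fy=3.3,interpolation=cv2.INTER_CUBIC)
cv2.imwrite("pics/scene1.png",F[:,:,::-1])
E
```

```text
[ 0.46629084 -0.03540548  0.11164174] [1.79969361e+02 5.35728851e-03 4.71114963e+00]
```

View pics/scene1.png

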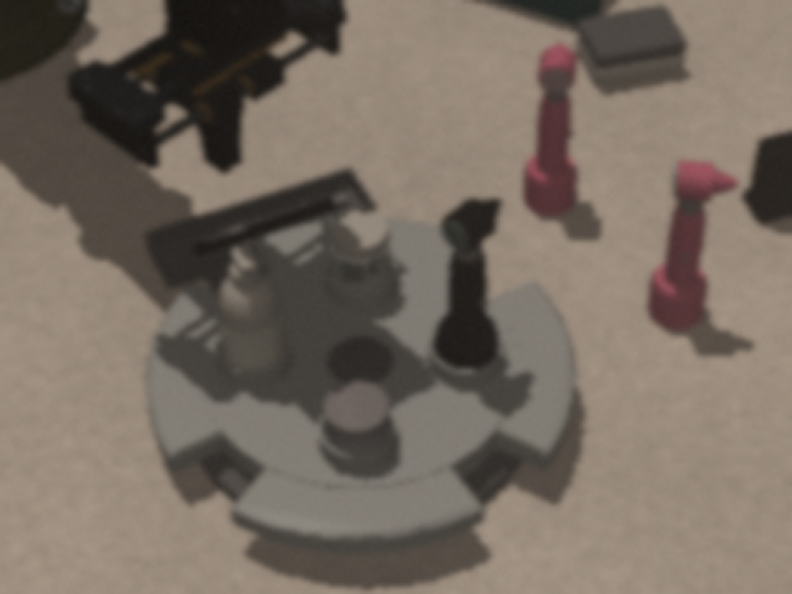

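The gripper is over the near notch, with its fingertip at crop (225,165). The turntable and the things on it are undisturbed. I'll lower into the notch and start the push.

Request:
play_rows:
  steps:
    - [[0,0.005,0.02,0,0,0.008,0],[0,0,0.02,0,0,0,0],[0,0,0.02,0,0,0,0],[0,0,0.012,0,0,0,0],[0,0,0.008,0,0,0,0],[0,0,0,0,0,0,0]]

```text
time_s: 5.3
tool_pos: [0.4666, -0.0402, 0.0312]
tool_rot: [180.0, -0.0, 4.3]
force: [-0.2, -0.0, 0.1]
grip_width: 0.0005
grasp_force: 0.0
```

```bash
python3 - <<'E'
from plan import *
print(cur(),get_obs()["force"])
a=np.array([.608,-.030]);s=cur();p=np.array(s[:2])-a;r=np.hypot(*p);t=np.degrees(np.arctan2(p[1],p[0]))%360;print(r,t)
rows([[a[0]+.142*np.cos(np.radians(t+2.5*k)),a[1]+.142*np.sin(np.radians(t+2.5*k)),.030,t-180+2.5*k] for k in range(1,5)])
E
```

```text
[np.float64(0.46662349268735764), np.float64(-0.04016770541733729), np.float64(0.031204927652691894), np.float64(4.287955232385974)] [-0.18819828 -0.00044447  0.05718846]
0.141741663082438 184.11359216302492
4 [[-0.0001,0.0062,0.0012,0,0,np.float64(-0.0406),0],[0.0001,0.0062,0.0,0,0,np.float64(-0.0436),0],[0.0001,0.0062,0.0,0,0,np.float64(-0.0437),0],[0.0002,0.0062,0.0,0,0,np.float64(-0.0436),0]]
end [ 0.4703 -0.0646  0.03  ] 14.11418141887959
```

Request:
play_rows:
  steps:
    - [[0.0001,0.0062,0.001,0,0,-0.0436,0],[0.0001,0.0062,0,0,0,-0.0436,0],[0.0001,0.0062,0,0,0,-0.0436,0],[0.0001,0.0062,0,0,0,-0.0436,0],[0.0001,0.0062,0,0,0,-0.0436,0],[0.0001,0.0062,0,0,0,-0.0436,0],[0.0001,0.0062,0,0,0,-0.0436,0],[0.0001,0.0062,0,0,0,-0.0436,0],[0.0001,0.0062,0,0,0,-0.0436,0],[0.0001,0.0062,0,0,0,-0.0436,0],[0.0001,0.0062,0,0,0,-0.0436,0],[0.0001,0.0062,0,0,0,-0.0436,0]]

```text
time_s: 6.5
tool_pos: [0.4916, -0.11, 0.0314]
tool_rot: [179.9, -0.1, 34.4]
force: [0.7, -0.3, -1.0]
grip_width: 0.0007
grasp_force: 0.0
```

```bash
python3 - <<'E'
from plan import *
a=np.array([.608,-.030]);s=cur();p=np.array(s[:2])-a;r=np.hypot(*p);t=np.degrees(np.arctan2(p[1],p[0]))%360;print(s,r,t,get_obs()["force"])
c=read_camera("top")
_,runs,prof,ang=measure(c);print(runs)
F=cv2.resize(c["frame"][120:340,220:440],None,fx=2.7,fy=2.7,interpolation=cv2.INTER_CUBIC)
cv2.imwrite("pics/top2.png",F[:,:,::-1])
E
```

```text
[np.float64(0.4915538021366472), np.float64(-0.11003830077598965), np.float64(0.031389857197228234), np.float64(34.374179323052864)] 0.1413005540963619 214.50235468361365 [ 0.72540606 -0.27921005 -1.01116906]
[(0.0, 16.5), (83.0, 104.5), (173.0, 255.0), (255.5, 256.0), (263.5, 285.5), (354.0, 360.0)]
```

View pics/top2.png

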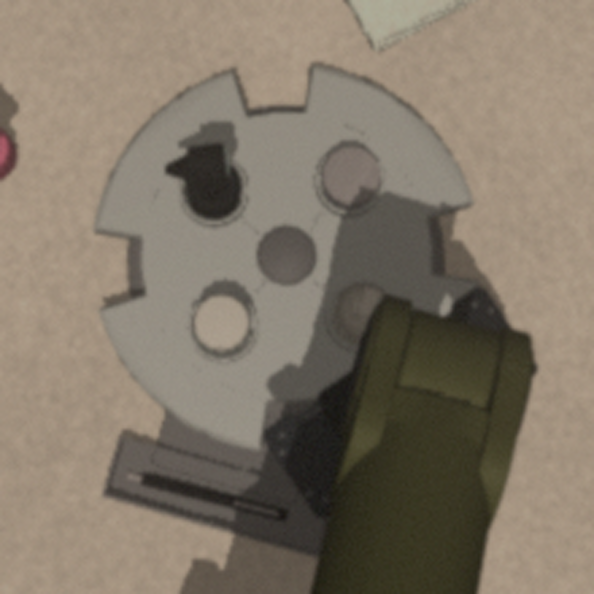

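The plate hasn't turned, although the finger went round 30°. I'll look from the other camera to find out why.

```bash
python3 - <<'E'
from plan import *
print(cur(),get_obs()["force"])
c=read_camera("scene");F=cv2.resize(c["frame"][170:320,200:400],None,fx=4,fy=4,interpolation=cv2.INTER_CUBIC)
q=[int(x) for x in (proj(c,cur()[:3])-[200,170]+.5)*4];cv2.circle(F,q,3,(255,0,0),-1)
cv2.imwrite("pics/scene2.png",F[:,:,::-1])
E
```

```text
[np.float64(0.4917487842624365), np.float64(-0.1106004418058273), np.float64(0.03136782683067584), np.float64(34.215576176299976)] [-0.06562546  0.69560396  0.64900695]
```

View pics/scene2.png

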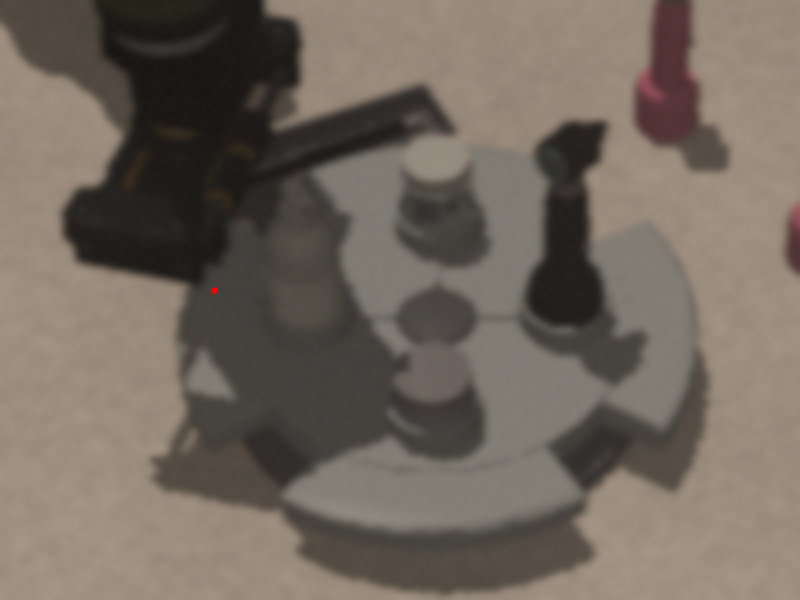

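```bash
python3 - <<'E'
from plan import *
c=read_camera("scene")
p=lambda P,o,s:((proj(c,P)-o+.5)*s).round(0)
print("scene1 tip",p([.4663,-.0354,.1116],np.array([200,140]),3.3))
o=np.array([200,170]);x,y,z,w=cur();w=np.radians(w)
t=np.array([np.sin(w),-np.cos(w)]);n=np.array([np.cos(w),np.sin(w)])
for h in (0,.07,.12):
  for b in (-.095,-.015,0,.015,.095):
    print(h,b,[p([*(np.array([x,y])+b*t+k*n),z+h],o,4) for k in (-.037,.037)])
E
```

```text
scene1 tip [228. 196.]
0 -0.095 [array([211., 175.]), array([320., 195.])]
0 -0.015 [array([166., 262.]), array([279., 284.])]
0 0 [array([158., 279.]), array([271., 301.])]
0 0.015 [array([149., 296.]), array([263., 319.])]
0 0.095 [array([ 99., 394.]), array([218., 418.])]
0.07 -0.095 [array([199.,  94.]), array([312., 114.])]
0.07 -0.015 [array([152., 181.]), array([269., 203.])]
0.07 0 [array([143., 198.]), array([261., 220.])]
0.07 0.015 [array([133., 216.]), array([252., 238.])]
0.07 0.095 [array([ 81., 314.]), array([205., 338.])]
0.12 -0.095 [array([189.,  32.]), array([306.,  52.])]
0.12 -0.015 [array([141., 119.]), array([261., 141.])]
0.12 0 [array([131., 137.]), array([253., 158.])]
0.12 0.015 [array([122., 154.]), array([244., 176.])]
0.12 0.095 [array([ 67., 252.]), array([194., 277.])]
```

```bash
python3 - <<'E'
from plan import *
c=read_camera("scene");t=read_camera("top")
print("hub scene2 crop",(proj(c,[.608,-.03,.05])-[200,170]+.5)*4)
for z in(.1,.15,.2): print(z,atz(t,360.7,257,z).round(3),(proj(t,[*cur()[:2],z])-[220,120]+.5)*2.7)
for z in (.112,.13,.15,.17): print(z,atz(c,268,190,z).round(3))
print(get_obs()["qpos"])
E
```

```text
hub scene2 crop [435.25655608 311.33508992]
0.1 [ 0.515 -0.1    0.1  ] [393.51056421 403.33418707]
0.15 [ 0.512 -0.097  0.15 ] [398.56301682 401.60698252]
0.2 [ 0.51  -0.094  0.2  ] [404.04845549 399.73175967]
0.112 [ 0.44  -0.017  0.112]
0.13 [ 0.457 -0.028  0.13 ]
0.15 [ 0.476 -0.04   0.15 ]
0.17 [ 0.496 -0.052  0.17 ]
[-23.35494536   9.59732201  35.66674301 115.3138888   -6.688085
  57.01330563 -40.17269769]
```

The fingertip appears about 28 mm higher than the reported z. The sight line meets the reported xy only at z≈0.14, where 0.112 was reported, so the finger passed above the plate. I'll go back over the notch, confirm the pose, and lower further in small steps while watching the force.

Request:
play_rows:
  steps:
    - [[0,-0.0062,-0.012,0,0,0.0436,0],[0,-0.0062,0,0,0,0.0436,0],[0,-0.0062,0,0,0,0.0436,0],[0,-0.0062,0,0,0,0.0436,0],[0,-0.0062,0,0,0,0.0436,0],[0,-0.0062,0,0,0,0.0436,0],[0,-0.0062,0,0,0,0.0436,0],[0,-0.0062,0,0,0,0.0436,0],[0,-0.0062,0,0,0,0.0436,0],[0,-0.0062,0,0,0,0.0436,0],[0,-0.0062,0,0,0,0.0436,0],[0,-0.0062,0,0,0,0.0436,0]]

```text
time_s: 8.0
tool_pos: [0.4643, -0.0402, 0.0422]
tool_rot: [-180.0, -0.0, 4.2]
force: [-0.4, -0.2, 0.3]
grip_width: 0.0005
grasp_force: 0.0
```

```bash
python3 - <<'E'
from plan import *
print(np.round(cur(),4),get_obs()["force"])
c=read_camera("scene");F=cv2.resize(c["frame"][170:270,200:340],None,fx=5.6,fy=5.6,interpolation=cv2.INTER_CUBIC)
F=np.clip(F.astype(float)*1.8,0,255).astype(np.uint8)
q=[int(x) for x in (proj(c,cur()[:3])-[200,170]+.5)*5.6];cv2.circle(F,q,3,(255,0,0),-1)
x,y,z,_=cur();q=[int(v) for v in (proj(c,[x,y,z+.028])-[200,170]+.5)*5.6];cv2.circle(F,q,3,(0,255,0),-1)
cv2.imwrite("pics/scene3.png",F[:,:,::-1])
E
```

```text
[ 0.4643 -0.0402  0.0422  4.1791] [-0.4048194  -0.1612685   0.33817751]
```

View pics/scene3.png

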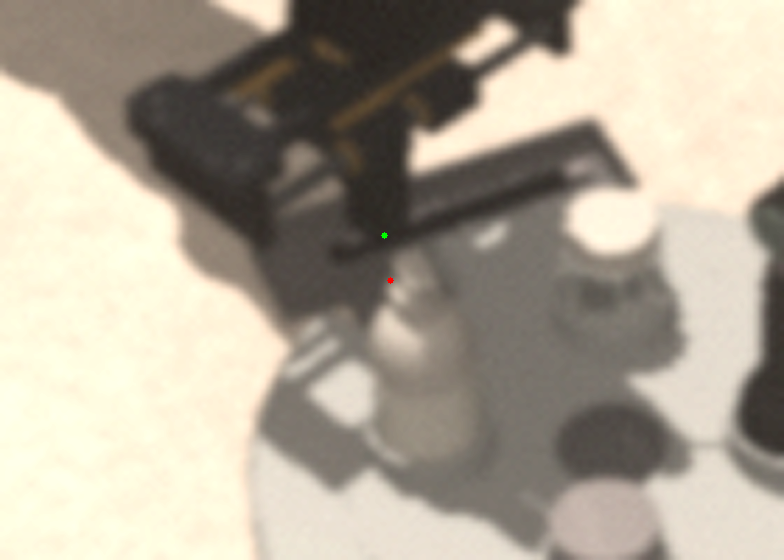

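The picture confirms it: the real fingertip ends at the green mark, about (385,237), which is reported z + 28 mm. So the target is a reported z of about 0.003. I'll lower gently.

Request:
play_rows:
  steps:
    - [[0.001,0,0.009,0,0,0,0],[0.001,0,0.009,0,0,0,0],[0,0,0.008,0,0,0,0],[0,0,0.005,0,0,0,0],[0,0,0.004,0,0,0,0],[0,0,0,0,0,0,0]]

```text
time_s: 8.65
tool_pos: [0.4659, -0.041, 0.0064]
tool_rot: [180.0, 0.1, 4.3]
force: [-0.7, 0.5, 0.5]
grip_width: 0.0003
grasp_force: 0.0
```

Request:
play_rows:
  steps:
    - [[0,0,0.003,0,0,0,0],[0,0,0.002,0,0,0,0],[0,0,0,0,0,0,0]]

```text
time_s: 8.95
tool_pos: [0.4664, -0.0407, 0.0019]
tool_rot: [-180.0, 0.0, 4.3]
force: [-0.2, -0.4, 0.3]
grip_width: 0.0004
grasp_force: 0.0
```

Request:
play_rows:
  steps:
    - [[0.0001,0.0062,0,0,0,-0.0436,0],[0.0001,0.0062,0,0,0,-0.0436,0],[0.0001,0.0062,0,0,0,-0.0436,0],[0.0001,0.0062,0,0,0,-0.0436,0],[0,0,0,0,0,0,0]]

```text
time_s: 9.45
tool_pos: [0.4706, -0.0659, 0.0023]
tool_rot: [180.0, -0.0, 14.2]
force: [-1.3, -0.8, 0.6]
grip_width: 0.0008
grasp_force: 0.0
```

```bash
python3 - <<'E'
from plan import *
c=read_camera("top");print(measure(c)[1])
a=np.array([.608,-.030]);p=np.array(cur()[:2])-a;print(np.hypot(*p),np.degrees(np.arctan2(p[1],p[0]))%360,get_obs()["force"])
E
```

```text
[(0.0, 19.0), (87.0, 108.5), (153.5, 235.0), (267.0, 289.0), (356.5, 360.0)]
0.14199420950668243 194.34316624720387 [ 0.03283157 -0.576316   -1.05741035]
```

The plate now turns with the finger, about 3.7° so far. I'll continue the sweep.

Request:
play_rows:
  steps:
    - [[0.0001,0.0062,0,0,0,-0.0436,0],[0.0001,0.0062,0,0,0,-0.0436,0],[0.0001,0.0062,0,0,0,-0.0436,0],[0.0001,0.0062,0,0,0,-0.0436,0],[0.0001,0.0062,0,0,0,-0.0436,0],[0.0001,0.0062,0,0,0,-0.0436,0],[0.0001,0.0062,0,0,0,-0.0436,0],[0.0001,0.0062,0,0,0,-0.0436,0],[0.0001,0.0062,0,0,0,-0.0436,0],[0.0001,0.0062,0,0,0,-0.0436,0],[0.0001,0.0062,0,0,0,-0.0436,0],[0.0001,0.0062,0,0,0,-0.0436,0]]

```text
time_s: 10.75
tool_pos: [0.5056, -0.129, 0.0019]
tool_rot: [-179.9, 0.0, 44.3]
force: [-1.9, 0.2, 1.5]
grip_width: 0.0004
grasp_force: 0.6
```

```bash
python3 - <<'E'
from plan import *
c=read_camera("top");print(measure(c)[1])
a=np.array([.608,-.030]);p=np.array(cur()[:2])-a;print(np.hypot(*p),np.degrees(np.arctan2(p[1],p[0]))%360,cur(),get_obs()["force"])
E
```

```text
[(0.0, 360.0)]
0.14245441250462296 224.47126256296107 [np.float64(0.5063442592193489), np.float64(-0.1297966432720778), np.float64(0.002124887195929473), np.float64(44.20912413060087)] [ 0.47558438 -0.3463033   0.30936752]
```

Request:
play_rows:
  steps:
    - [[0.0001,0.0062,0,0,0,-0.0436,0],[0.0001,0.0062,0,0,0,-0.0436,0],[0.0001,0.0062,0,0,0,-0.0436,0],[0.0001,0.0062,0,0,0,-0.0436,0],[0.0001,0.0062,0,0,0,-0.0436,0],[0.0001,0.0062,0,0,0,-0.0436,0],[0.0001,0.0062,0,0,0,-0.0436,0],[0.0001,0.0062,0,0,0,-0.0436,0],[0.0001,0.0062,0,0,0,-0.0436,0],[0.0001,0.0062,0,0,0,-0.0436,0],[0.0001,0.0062,0,0,0,-0.0436,0],[0.0001,0.0062,0,0,0,-0.0436,0]]

```text
time_s: 12.05
tool_pos: [0.5683, -0.1675, 0.0018]
tool_rot: [-179.9, 0.0, 74.2]
force: [-1.4, -0.7, -0.2]
grip_width: 0.0001
grasp_force: 0.6
```

Request:
play_rows:
  steps:
    - [[0.0001,0.0062,0,0,0,-0.0436,0],[0.0001,0.0062,0,0,0,-0.0436,0],[0.0001,0.0062,0,0,0,-0.0436,0],[0.0001,0.0062,0,0,0,-0.0436,0],[0.0001,0.0062,0,0,0,-0.0436,0],[0.0001,0.0062,0,0,0,-0.0436,0],[0.0001,0.0062,0,0,0,-0.0436,0],[0.0001,0.0062,0,0,0,-0.0436,0],[0.0001,0.0062,0,0,0,-0.0436,0],[0.0001,0.0062,0,0,0,-0.0436,0],[0.0001,0.0062,0,0,0,-0.0436,0],[0.0001,0.0062,0,0,0,-0.0436,0]]

```text
time_s: 13.25
tool_pos: [0.642, -0.1693, 0.0018]
tool_rot: [-179.9, 0.0, 104.2]
force: [-1.0, -1.2, -0.2]
grip_width: 0.0006
grasp_force: 0.6
```

```bash
python3 - <<'E'
from plan import *
a=np.array([.608,-.030]);p=np.array(cur()[:2])-a;print(np.hypot(*p),np.degrees(np.arctan2(p[1],p[0]))%360,np.round(cur(),4),get_obs()["force"],get_obs()["qpos"].round(1))
c=read_camera("top");print(measure(c)[1])
F=cv2.resize(c["frame"][120:340,220:440],None,fx=2.7,fy=2.7,interpolation=cv2.INTER_CUBIC)
cv2.imwrite("pics/top3.png",F[:,:,::-1])
E
```

```text
0.14334534849537173 283.72338990188507 [ 6.420000e-01 -1.693000e-01  1.800000e-03  1.042042e+02] [-0.98141352 -1.23392487 -0.21131584] [ -3.2  29.2  20.4  92.8 -11.2  60.1  34.6]
[(0.0, 18.0), (84.5, 107.5), (173.5, 196.5), (203.0, 313.0), (314.0, 314.5), (355.5, 360.0)]
```

View pics/top3.png

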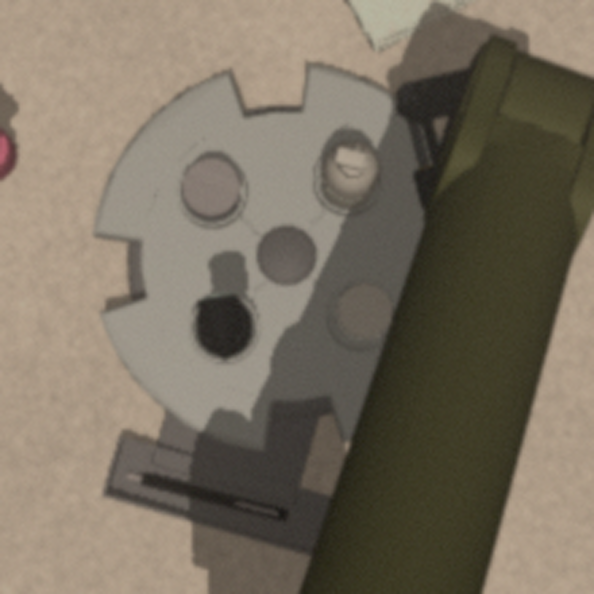

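The turn has reached about 91.5° of the 115° needed. The otoscope is at crop (223,325), about 24° short of the front, and everything is still upright. I'll push 20° more.

Request:
play_rows:
  steps:
    - [[0.0003,0.0062,0,0,0,-0.0436,0],[0.0003,0.0062,0,0,0,-0.0436,0],[0.0003,0.0062,0,0,0,-0.0436,0],[0.0003,0.0062,0,0,0,-0.0436,0],[0.0003,0.0062,0,0,0,-0.0436,0],[0.0003,0.0062,0,0,0,-0.0436,0],[0.0003,0.0062,0,0,0,-0.0436,0],[0.0003,0.0062,0,0,0,-0.0436,0],[0,0,0,0,0,0,0]]

```text
time_s: 14.25
tool_pos: [0.6873, -0.1464, 0.0019]
tool_rot: [180.0, -0.0, 124.2]
force: [-0.2, 0.4, 0.2]
grip_width: 0.0003
grasp_force: 0.0
```

```bash
cat > m.py <<'E'
from plan import *
a=np.array([.608,-.030]);p=np.array(cur()[:2])-a;print("tool",np.hypot(*p),np.degrees(np.arctan2(p[1],p[0]))%360,np.round(cur(),4),get_obs()["force"])
c=read_camera("top");print(measure(c)[1])
t,r=tray(c,a);print("tray",t,r[1],np.hypot(*(t-a)),np.degrees(np.arctan2(*(t-a)[::-1])))
for n,z in (("battery_tin",.076),("specula_jar",.096),("spray_bottle",.09),("otoscope",.1)):
    for s in silhouettes("top",n):
        v,u=np.nonzero(s["pixels"])
        if len(u)<50: continue
        q=atz(c,u.mean(),v.mean(),z)[:2]-a
        if np.hypot(*q)<.12: print(n,round(s["p"],2),len(u),np.hypot(*q).round(4),np.degrees(np.arctan2(q[1],q[0])).round(2))
# direct rim/ring fit: rotation of pocket+tray from the picture by hand
K=c["frame"]
cv2.imwrite("pics/m_%d.png"%(get_obs()["time_s"]*100),cv2.resize(K[130:340,230:430],None,fx=2.857,fy=2.857,interpolation=cv2.INTER_CUBIC)[:,:,::-1])
E
python3 m.py; ls pics
```

```text
tool 0.14082448443991494 304.2517291870155 [ 6.873000e-01 -1.464000e-01  1.900000e-03  1.241606e+02] [-0.23770054  0.39873177  0.24410131]
[(16.0, 39.0), (106.0, 127.0), (189.0, 335.0)]
tray [0.43031058 0.03750955] (151.88125610351562, 68.74320983886719) 0.19008174693553134 159.1967109790127
battery_tin 0.77 392 0.0759 71.89
specula_jar 0.61 9678 0.0335 96.05
spray_bottle 0.86 411 0.0763 -17.78
otoscope 0.68 402 0.0768 162.08
m_1460.png
scene0.png
scene1.png
scene2.png
scene3.png
top0.png
top1.png
top2.png
top3.png
```

```bash
python3 - <<'E'
from plan import *
c=read_camera("top");a=np.array([.608,-.030])
I=cv2.imread("pics/top0.png");g=cv2.cvtColor(I,cv2.COLOR_BGR2GRAY)
m=(g<100).astype(np.uint8)
H,W=g.shape;Q=[]
for v in range(270,335):
    for u in range(245,355):
        q=atz(c,u,v,.02)[:2]
        d=np.hypot(*(q-a))
        if m[v,u] and d>.170: Q.append((u,v))
M=np.zeros_like(m);
for u,v in Q:M[v,u]=1
n,l,st,_=cv2.connectedComponentsWithStats(M);k=1+np.argmax(st[1:,4]);v,u=np.nonzero(l==k)
P=np.array([atz(c,x,y,.02)[:2] for x,y in zip(u,v)])
r=cv2.minAreaRect((P*1000).astype(np.float32));p=np.array(r[0])/1000
print(st[k],r,np.hypot(*(p-a)),np.degrees(np.arctan2(*(p-a)[::-1])))
C=[(103,428),(325,490),(308,558),(82,494)]
w=np.array([atz(c,230+x/2.857-.5,130+y/2.857-.5,.02)[:2] for x,y in C]);p=w.mean(0)
print(w.round(3),np.hypot(*(p-a)),np.degrees(np.arctan2(*(p-a)[::-1])),[np.degrees(np.arctan2(*(w[i]-w[j])[::-1]))+90 for i,j in((0,1),(3,2))])
E
```

```text
[ 258  279   86   47 2119] ((424.1196594238281, 22.677574157714844), (178.9768524169922, 60.25208282470703), 74.0584487915039) 0.19127704114595276 164.01418535529712
[[ 0.47   0.1  ]
 [ 0.424 -0.068]
 [ 0.373 -0.055]
 [ 0.421  0.115]] 0.19368469337529604 164.03201590854874 [np.float64(164.46437200403514), np.float64(164.31647181163163)]
```

The front is at 164.0–164.4° by three estimates, and the otoscope is at about 162°. One last nudge of 2.3°, then back off half the slack and lift out.

Request:
play_rows:
  steps:
    - [[0.0001,0.0028,0,0,0,-0.02,0],[0.0001,0.0029,0,0,0,-0.02,0],[0,0,0,0,0,0,0],[0,-0.005,0,0,0,0.03,0],[0,-0.006,0,0,0,0.03,0],[0,0,0,0,0,0,0],[0,0,-0.02,0,0,0,0],[0,0,-0.03,0,0,0,0],[0,0,-0.04,0,0,0,0],[-0.03,0,-0.04,0,0,0,0],[-0.04,0,-0.04,0,0,0,0],[-0.04,0,-0.03,0,0,0,0]]

```text
time_s: 15.85
tool_pos: [0.7413, -0.2386, 0.2011]
tool_rot: [179.8, 0.1, 123.2]
force: [1.8, -0.1, -0.5]
grip_width: 0.0006
grasp_force: 0.0
```

Request:
play_rows:
  steps:
    - [[-0.04,0,0,0,0,0,0],[-0.04,0,0,0,0,0,0],[-0.03,-0.02,0,0,0,0,0],[0,-0.04,0,0,0,0,0],[0,-0.04,0,0,0,0,0],[0,0,0,0,0,0,0]]

```text
time_s: 16.45
tool_pos: [0.7091, -0.3935, 0.1971]
tool_rot: [-179.6, 0.0, 122.4]
force: [-0.6, -0.6, 1.0]
grip_width: 0.0006
grasp_force: 0.0
```

```bash
python3 m.py; ls -t pics|head -1
```

```text
tool 0.3773153229399738 285.54337934434415 [  0.7091  -0.3935   0.1971 122.4349] [-0.60212508 -0.59798136  0.97011368]
[(18.0, 40.5), (108.0, 130.0), (197.0, 220.0), (288.0, 311.0)]
tray [0.42547885 0.02199393] (178.47711181640625, 67.95848083496094) 0.18978234417655923 164.0995905730648
battery_tin 0.86 378 0.0754 73.48
specula_jar 0.63 380 0.0748 -108.36
spray_bottle 0.56 442 0.0752 -16.46
otoscope 0.77 405 0.0764 164.34
m_1680.png
```

View pics/m_1680.png

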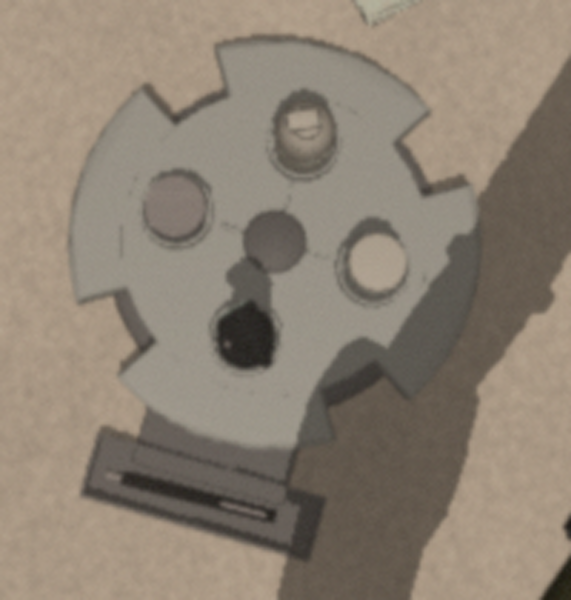

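The otoscope stands at (246,336), in line from the hub (274,242) to the tray's middle (204,492). It measures about 164.1° against the front's 164.1°. The pen hasn't moved and the arm is clear, so I'll hand in.

```bash
python3 -c "
from cell import sign_off
print(sign_off())"
```

```text
the job is handed in; nothing more can be done
None
```

The otoscope now stands at the front, within about half a degree of the tray's middle; the things on the turntable stayed upright, the pen is where it was, the arm is clear, and the job is handed in.

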